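# Show the injector with the thick ring to the inspection camera

### The job

Three injectors lie in the cradle, each with the ring that came out of it lying just beyond its nose: pick up the one whose ring is the thick, tall one (the other two have thin flat washers) and hold it up in the air to the inspection camera, nose tip 50 mm in front of the middle of the lens and the injector lined up with the camera's line of sight, pointing straight into the lens. Finish while still holding it there, still and touching nothing but the gripper. Leave the other injectors, the rings, the camera and everything else on the bench as they are.

Things in the scene. Friction and masses are not known exactly. Their poses are not given: they have to be found in the camera images.
- injector1: fuel injector 1 of three alike (1 at the cradle's -y end), lying level: stepped steel round bar, 0.25 kg. Origin on its axis, 40 mm above the bench, 4 mm ahead of its centre of mass; +x runs to the nose. Along x in mm: black head 30 dia -85 to -55, 10 dia stub on it rising 27 above the axis; steel barrel 24 dia -55 to 45 (grip here); nut 19 dia to 70; nozzle 7 dia to the tip at 90
- injector2: fuel injector 2 of three alike (1 at the cradle's -y end), lying level: stepped steel round bar, 0.25 kg. Origin on its axis, 40 mm above the bench, 4 mm ahead of its centre of mass; +x runs to the nose. Along x in mm: black head 30 dia -85 to -55, 10 dia stub on it rising 27 above the axis; steel barrel 24 dia -55 to 45 (grip here); nut 19 dia to 70; nozzle 7 dia to the tip at 90
- injector3: fuel injector 3 of three alike (1 at the cradle's -y end), lying level: stepped steel round bar, 0.25 kg. Origin on its axis, 40 mm above the bench, 4 mm ahead of its centre of mass; +x runs to the nose. Along x in mm: black head 30 dia -85 to -55, 10 dia stub on it rising 27 above the axis; steel barrel 24 dia -55 to 45 (grip here); nut 19 dia to 70; nozzle 7 dia to the tip at 90
- injector1_tip (a point): nose tip of injector1, on its axis 90 mm from its origin
- injector2_tip (a point): nose tip of injector2, on its axis 90 mm from its origin
- injector3_tip (a point): nose tip of injector3, on its axis 90 mm from its origin
- cradle: fixed black plate 250 x 290 x 6 mm on the bench, origin at the centre of its underside; injectors lie along its +x, origins at x -20, y -85, 0, 85 mm, each in two grey V saddles (10 mm wide, 40 mm across, tops 38 mm above the bench) under the barrel at 35 and -40 mm from the injector origin, so it is gripped between -33 and 28 mm
- place1 (a point): point on the cradle's plate 25 mm beyond the nose tip of injector1 as it lies (its ring lies within about 15 mm of it)
- place2 (a point): point on the cradle's plate 25 mm beyond the nose tip of injector2 as it lies (its ring lies within about 15 mm of it)
- place3 (a point): point on the cradle's plate 25 mm beyond the nose tip of injector3 as it lies (its ring lies within about 15 mm of it)
- thick_ring: the thick steel ring: 30 mm outside dia, 14 mm hole, 14 mm tall, lying flat off the nose of one of the injectors; origin at the centre of its underside
- washer_a: thin steel washer, 22 mm outside dia, 10 mm hole, 4 mm thick, lying flat off the nose of another injector; origin at the centre of its underside
- washer_b: thin steel washer, 22 mm outside dia, 10 mm hole, 4 mm thick, lying flat off the nose of another injector; origin at the centre of its underside
- lens (a point): centre of the inspection camera's flat front (barrel 36 mm dia), on its optical axis; the camera looks along this frame's -x axis, level or downwards as it is tilted; y is level. The camera's grey body (75 x 50 x 50 mm) reaches 115 mm behind this point
- camera_tilt (a joint): how far the camera looks downwards, rad (0 = level, 0.1 to 0.45 at the start); a stiff hinge that stays put, 75 mm behind the lens
- camera_stand: fixed stand of the camera: foot 120 x 110 mm, column 24 mm dia, the camera's hinge 250 mm above the bench over the origin; origin on the bench under the column; the camera looks along the stand's -x seen from above
- nut: loose steel nut ring 24 mm dia, 16 mm tall, on the cradle's plate at the heads' end; a bystander
- wrench: steel wrench 160 mm long on the bench; a bystander
- screwdriver: screwdriver 190 mm long on the bench; a bystander
- bowl: steel bowl 110 mm dia, 40 mm tall; a bystander
- adapter_a: plain steel cylinder 30 mm dia, 50 mm tall, standing; a bystander
- adapter_b: stepped steel plug 36 mm dia, 45 mm tall, standing; a bystander
There are look-alikes about, which are no part of the job. Leave any purple look-alike of the injector2 alone.

How it is judged (in metres and radians):
At the end, for the whole second after the job is handed in: The injector whose ring is the thick one is held still in the air by the fingers, touching nothing else; nose to the lens, tip 35 to 65 mm in front of it and within 12 mm of the line of sight sideways and in height, axis within 0.2 rad of that line (((horizontal distance between thick_ring and place1 below 0.035 m and x of injector1_tip in the frame of lens between -0.065 and -0.035 m and angle between the x axis of injector1 and the x axis of lens, either way round below 0.2 rad and x of injector1 in the frame of lens below -0.1 m and contact force between injector1 and the fingers above 1 N and linear speed of injector1 below 0.02 m/s and angular speed of injector1 below 0.2 rad/s and height (world z) of injector1 above 0.1 m and y of injector1_tip in the frame of lens between -0.012 and 0.012 m and z of injector1_tip in the frame of lens between -0.012 and 0.012 m and contact force between injector1 and injector2 below 0.2 N and contact force between injector1 and injector3 below 0.2 N and contact force between injector1 and cradle below 0.2 N and contact force between injector1 and camera_stand below 0.2 N) or (horizontal distance between thick_ring and place2 below 0.035 m and x of injector2_tip in the frame of lens between -0.065 and -0.035 m and angle between the x axis of injector2 and the x axis of lens, either way round below 0.2 rad and x of injector2 in the frame of lens below -0.1 m and contact force between injector2 and the fingers above 1 N and linear speed of injector2 below 0.02 m/s and angular speed of injector2 below 0.2 rad/s and height (world z) of injector2 above 0.1 m and y of injector2_tip in the frame of lens between -0.012 and 0.012 m and z of injector2_tip in the frame of lens between -0.012 and 0.012 m and contact force between injector2 and injector1 below 0.2 N and contact force between injector2 and injector3 below 0.2 N and contact force between injector2 and cradle below 0.2 N and contact force between injector2 and camera_stand below 0.2 N) or (horizontal distance between thick_ring and place3 below 0.035 m and x of injector3_tip in the frame of lens between -0.065 and -0.035 m and angle between the x axis of injector3 and the x axis of lens, either way round below 0.2 rad and x of injector3 in the frame of lens below -0.1 m and contact force between injector3 and the fingers above 1 N and linear speed of injector3 below 0.02 m/s and angular speed of injector3 below 0.2 rad/s and height (world z) of injector3 above 0.1 m and y of injector3_tip in the frame of lens between -0.012 and 0.012 m and z of injector3_tip in the frame of lens between -0.012 and 0.012 m and contact force between injector3 and injector1 below 0.2 N and contact force between injector3 and injector2 below 0.2 N and contact force between injector3 and cradle below 0.2 N and contact force between injector3 and camera_stand below 0.2 N))); the arm keeps its last pose, push and grip.
It fails at once if an injector other than the one with the thick ring is moved by more than 20 mm ((distance of injector1 from where it was at the start of the episode above 0.02 m and horizontal distance between thick_ring and place1 above 0.035 m) or (distance of injector2 from where it was at the start of the episode above 0.02 m and horizontal distance between thick_ring and place2 above 0.035 m) or (distance of injector3 from where it was at the start of the episode above 0.02 m and horizontal distance between thick_ring and place3 above 0.035 m)).
It fails at once if a ring, washer or bystander is moved by more than 20 mm (distance of any of thick_ring, washer_a, washer_b, nut, wrench, screwdriver, bowl, adapter_a, adapter_b from where it was at the start of the episode above 0.02 m).
It fails at once if the camera is turned on its hinge (lens moved by more than 5 mm) (distance of lens from where it was at the start of the episode above 0.005 m).
It also fails if it takes over 32 s, if anything falls off the work surface, if the arm or the gripper's body presses on something with over 40 N, if the wrist force passes 120 N, or if a joint passes its speed limit or range.

### The arm

A 6-joint arm with a two-finger parallel gripper is mounted at the origin on the work surface. World frame = base frame: x ahead of the robot, y to its left, z up, the work surface at z = 0. Lengths are in mm, angles in rad, forces in N, time in s.
With the tool pointing down it reaches from about 350 to 975 mm from the base axis. Payload 7.1 kg.
Tool frame: the origin (TCP) lies on the front face of the gripper's body, between the roots of the fingers; the fingertips stand 80 mm ahead of it and the grasp point (between the pads) lies 61 mm ahead of it (env.tips_ahead is the distance from the TCP to the fingertips, in mm); z points along the fingers, y is the line along which they close (so a half turn about z gives the same grasp; the last joint's range is limited). The gripper opens to 88 mm and grips with 3 to 60 N. Pads are 20 mm wide; open, the fingers measure 115 mm over their backs; the gripper's body (75 mm by 178 mm) begins 61 mm behind the grasp point.
Start: joints at [-1.276, 0.423, 1.63, -0, 1.089, -0.019], TCP at [192.94, -594.457, 302.675] pointing down, gripper open.
Joint ranges: [-3, 3], [-0.9, 2.11], [0.09, 2.58], [-1.31, 4.45], [0.11, 2.69], [-2.54, 2.54]. Speed limits (rad/s): [2.39, 2.39, 3.01, 3.14, 3.14, 3.14].

### API

Orientations are given as a unit quaternion [x, y, z, w].
In Python, from station import env, set_gripper, viewer, workorder gives the robot as it stands. Calls block until the motion is done:
- env.reach(position, orientation): joint-space move of the TCP to a pose.
- env.move_l(position, rot=None, rate=150, f_stop=None): straight line of the TCP; rot=None keeps the orientation; rate is the mean speed in mm/s. With f_stop (N) it stops when the force on the tool has changed by that much, and returns True; else False.
- env.move_joints(angles): joint-space move.
- set_gripper(opening): finger opening in mm; the grip force is fixed at half the most; returns when the fingers have stopped.
- env.hold(seconds).
- env.ik(position, orientation): joint angles nearest the present ones, or None.
- env.read_state(): the state.
- viewer.camera(name): name is "scene" or "top" or "wrist"; returns the picture (400x640x3 uint8, blue, green, red); there is no depth.
- viewer.camera_params(name): a dict with "fx", "fy", "cx", "cy" (pixels), "pose" (4x4, takes a point from camera to world coordinates); the wrist camera has in their place "tool_from_camera" (4x4, takes a point from camera to tool coordinates, whose origin is the TCP and whose axes are the flange's). Camera axes: x right, y up, looking along -z (the intrinsics and any distortion apply to the point x, -y, -z); pixel columns grow to the right and rows downward; lengths in mm; the calibration is good to about 2 mm. The wrist camera is an equidistant fisheye: a pixel r from the principal point sees the ray r / f radians off the axis. A picture is of the moment at which its call begins: read the wrist's pose just before it. camera_params takes no time and is no camera call.
A pose or a line that the arm cannot do raises env.IKError and nothing moves.
- workorder.sign_off(): hands the job in; it is judged then, once.
The state is a dict: "time_s": time; "qpos": joint angles; "dq": joint speeds; "tau": joint torques, N m; "tool_pos": TCP position; "orientation": TCP orientation; "force": force on the tool from outside, world axes, zero at the start; "wrist_torque": the same for the moment, N m; "width": finger opening in mm; "grip_force": force on a finger pad.
Only numpy, scipy, OpenCV 4.12 (cv2) and the standard library are available. Lean on these libraries where they do the work, as an engineer would, in place of code of your own. Each camera call takes 0.05 s, during which the arm holds its last target. There are 200 camera calls.

## Working session

There is one attempt and no reset: what is moved stays moved. The work goes in short steps, each a Python script; the robot and the scene stay as the last script left them, time stands still between calls to the robot, and variables do not carry over. Pictures are saved under pics/ and viewed, at most 10 in all, crops included, and the job is handed in when it is done.

```bash
ls; mkdir -p pics; python3 - <<'E'
from station import env, viewer
import cv2
for n in("scene","top"):
    im=viewer.camera(n); cv2.imwrite(f"pics/{n}0.png",im)
    p=viewer.camera_params(n); print(n,{k:(v.round(3).tolist() if hasattr(v,'round') and k=='pose' else v) for k,v in p.items()})
print(viewer.camera_params("wrist")); s=env.read_state(); print(s['time_s'],s['orientation'])
E
```

```text
pics
scene {'fx': 376.65549095788765, 'fy': 376.65549095788765, 'cx': 316.02200405090844, 'cy': 192.5328377401377, 'pose': [[-0.716, -0.392, 0.578, 1075.636], [0.698, -0.413, 0.585, 638.73], [0.009, 0.822, 0.569, 732.718], [0.0, 0.0, 0.0, 1.0]]}
top {'fx': 496.64783807925573, 'fy': 496.64783807925573, 'cx': 316.81428302817454, 'cy': 200.097971425579, 'pose': [[-0.075, 0.974, -0.214, 190.508], [-0.997, -0.074, 0.012, 88.675], [-0.005, 0.215, 0.977, 1646.89], [0.0, 0.0, 0.0, 1.0]]}
{'fx': 309.70691628693146, 'fy': 309.70691628693146, 'cx': 322.25233533616966, 'cy': 207.04912586262836, 'tool_from_camera': array([[ 4.05105860e-04,  9.54354519e-01,  2.98675890e-01,
         8.19299575e+01],
       [ 9.99999860e-01, -4.88559074e-04,  2.04746212e-04,
        -1.28943659e-02],
       [ 3.41321289e-04,  2.98675765e-01, -9.54354584e-01,
        -7.96655859e+01],
       [ 0.00000000e+00,  0.00000000e+00,  0.00000000e+00,
         1.00000000e+00]])}
0.1 [ 9.87714602e-01  1.56267061e-01 -1.04967684e-04 -6.78073140e-04]
```

View pics/scene0.png

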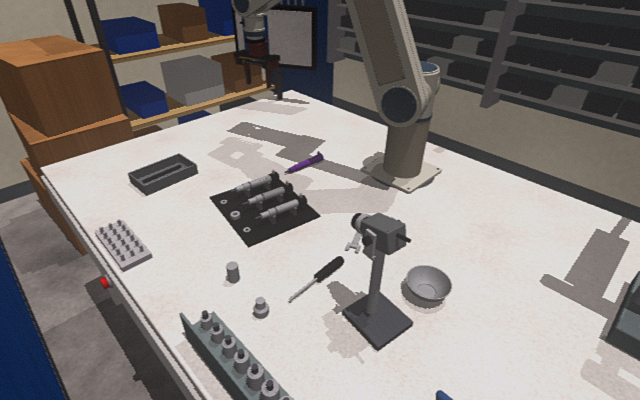

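View pics/top0.png

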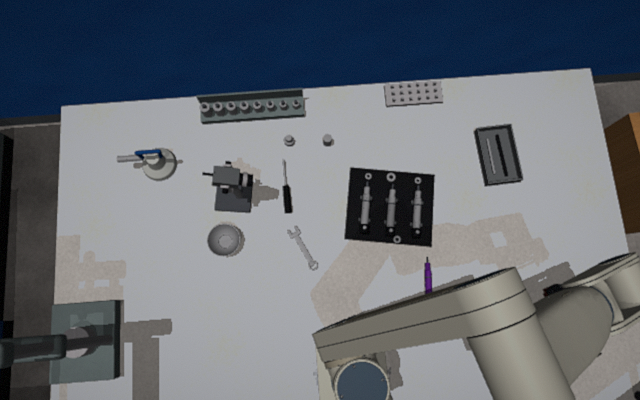

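The scene view shows the cradle with three injectors and their rings at (224,201), (235,215) and (247,229), the inspection camera at (380,235), and a purple look-alike at (305,162). In the top view the rings are at (369,176), (391,177) and (418,181), the camera head is at (233,175) and the purple one at (428,275). Candidates in the top view are injector3 (366,205), injector2 (391,210), injector1 (417,208) and the purple decoy (428,275). The middle ring looks biggest, so I'll check it in a close crop.

```bash
python3 - <<'E'
import cv2,numpy as np
t=cv2.imread("pics/top0.png");s=cv2.imread("pics/scene0.png")
def c(im,x,y,w,h,W,H): return cv2.resize(im[y:y+h,x:x+w],(W,H),interpolation=cv2.INTER_CUBIC)
a=np.hstack([c(t,340,163,100,75,400,300),c(s,205,165,120,90,400,300)])
b=np.hstack([c(t,195,150,100,75,400,300),c(s,340,200,80,60,400,300)])
cv2.imwrite("pics/comp.png",np.vstack([a,b]))
E
```

```text
(no output)
```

View pics/comp.png

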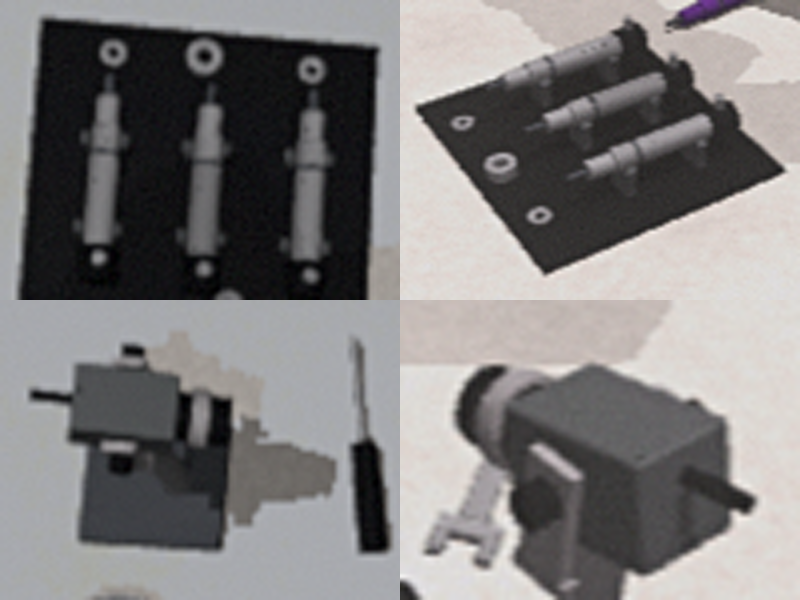

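The middle ring is clearly larger and taller, so the target is **injector2**, with its barrel at top pixel (391,205). The lens front is near top pixel (253,179.6) and scene pixel (356,221.6).

```bash
cat > h.py <<'E'
import numpy as np, cv2
from scipy.spatial.transform import Rotation as R
from station import env, viewer, set_gripper, workorder
def campose(n,st=None):
    p=viewer.camera_params(n)
    if n!="wrist": return p,np.array(p["pose"])
    T=np.eye(4);T[:3,:3]=R.from_quat(st["orientation"]).as_matrix();T[:3,3]=st["tool_pos"]
    return p,T@p["tool_from_camera"]
def ray(n,px,st=None):
    p,T=campose(n,st); u=np.array([(px[0]-p["cx"])/p["fx"],(px[1]-p["cy"])/p["fy"]])
    if n=="wrist":
        r=np.linalg.norm(u)+1e-12; d=np.array([*(u/r*np.sin(r)),np.cos(r)])
    else: d=np.array([*u,1.])
    d=d*[1,-1,-1]; d=T[:3,:3]@d; return T[:3,3],d/np.linalg.norm(d)
def proj(n,X,st=None):
    p,T=campose(n,st); c=(np.asarray(X)-T[:3,3])@T[:3,:3]*[1,-1,-1]
    if n=="wrist":
        r=np.hypot(c[0],c[1])+1e-12; u=c[:2]/r*np.arctan2(r,c[2])
    else: u=c[:2]/c[2]
    return np.array([p["cx"]+p["fx"]*u[0],p["cy"]+p["fy"]*u[1]])
def tri(rays):
    A=np.zeros((3,3));b=np.zeros(3)
    for o,d in rays:
        M=np.eye(3)-np.outer(d,d);A+=M;b+=M@o
    X=np.linalg.solve(A,b); return X.round(1),[round(float(np.linalg.norm(np.cross(X-o,d))),1) for o,d in rays]
def plane(r,z): o,d=r; return (o+d*(z-o[2])/d[2]).round(1)
def snap(name,fn):
    st=env.read_state(); im=viewer.camera(name); cv2.imwrite("pics/"+fn,im)
    import json; json.dump({k:np.asarray(st[k]).tolist() for k in("tool_pos","orientation")},open("pics/"+fn+".json","w")); return im
E
python3 - <<'E'
from h import *
T=lambda cx,cy,x0,y0,k:(cx/k+x0,cy/k+y0)
t=lambda x,y:ray("top",T(x,y,340,163,4)); s=lambda x,y:ray("scene",T(x,y,205,165,400/120))
print("tip2",tri([t(210,85),s(528-400,127)]))
print("stub2",tri([t(204,268),s(683-400,60)]))
print("ring2",tri([t(204,57),s(500-400,160)]))
print("ring1",tri([t(312,70),s(462-400,122)]), "ring3",tri([t(113,53),s(539-400,214)]))
print("plate corners",[plane(t(*q),6) for q in((43,20),(378,47))],plane(s(18,105),6),plane(s(145,272),6))
tc=lambda x,y:ray("top",T(x,y-300,195,150,4)); sc=lambda x,y:ray("scene",T(x-400,y-300,340,200,5))
print("lens",tri([tc(231,418),sc(478,408)]))
print("rear knob tip",tri([tc(32,395),sc(752,505)]))
print("hinge +y knob",tri([tc(120,460),sc(520,500)]))
print("foot",[plane(tc(*q),8) for q in((80,545),(222,548))])
E
```

```text
tip2 (array([ 577. , -185.5,   42.3]), [0.4, 0.4])
stub2 (array([ 418. , -157.2,   59.8]), [5.8, 5.8])
ring2 (array([ 608.2, -187.9,   18.7]), [0.7, 0.7])
ring1 (array([ 592.4, -280. ,    5.9]), [0.1, 0.1]) ring3 (array([ 620.3, -112.5,    7. ]), [0.3, 0.3])
plate corners [array([654.1, -55.5,   6. ]), array([ 608.3, -338.6,    6. ])] [ 608.2 -334.5    6. ] [660.4 -48.7   6. ]
lens (array([578.2, 255.5, 228.7]), [0.2, 0.2])
rear knob tip (array([593.2, 393.2, 273.2]), [1.5, 1.5])
hinge +y knob (array([575. , 317.2, 209.5]), [30.4, 30.4])
foot [array([537.8, 413.6,   8. ]), array([526.2, 294.5,   8. ])]
```

Everything agrees with the text: tip z is 42 against 40, the thick ring's top 19 against 20, the washers' tops about 6 to 7 against 10, and the lens z of 229 fits the 250 hinge with a tilt of about 0.28. Next are close wrist views of the lens from two places, then the cradle.

```bash
cat >> h.py <<'E'
def looks(cam,target):
    "feasible tool poses putting the wrist camera at cam, looking at target"
    Tc=np.array(viewer.camera_params("wrist")["tool_from_camera"]); out=[]
    z=np.asarray(cam,float)-target; z/=np.linalg.norm(z)
    x0=np.cross([0,0,1],z); x0/=np.linalg.norm(x0); q0=np.array(env.read_state()["qpos"])
    for a in np.arange(-180,180,15):
        x=R.from_rotvec(z*np.radians(a)).apply(x0)
        W=np.eye(4);W[:3,:3]=np.c_[x,np.cross(z,x),z];W[:3,3]=cam
        T=W@np.linalg.inv(Tc); q=R.from_matrix(T[:3,:3]).as_quat(); j=env.ik(T[:3,3],q)
        if j is not None: out.append((round(float(np.abs(np.array(j)-q0).max()),2),int(a),T[:3,3],q,np.round(j,2)))
    return sorted(out,key=lambda o:o[0])
E
python3 - <<'E'
from h import *
L=np.array([578,262,230.])
for d in((130,-180,110),(-130,-180,110),(0,-220,130),(150,-120,150),(-150,-120,150),(0,-180,220)):
    o=looks(L+d,L); print(d,len(o)); [print("  ",a[0],a[1],a[2].round(),a[4]) for a in o[:2]]
o=looks([560,-175,330],[530,-180,20]); [print("C",a[0],a[1],a[2].round(),a[4]) for a in o[:6]]
E
```

```text
(130, -180, 110) 20
   1.13 -75 [616. 119. 283.] [-0.14  0.71  1.56  1.    1.65  0.37]
   1.13 -60 [624. 118. 271.] [-0.14  0.77  1.52  1.02  1.72  0.11]
(-130, -180, 110) 18
   1.74 30 [511. 122. 253.] [-0.22  0.6   2.18  1.74  1.3  -1.68]
   1.77 -135 [480. 191. 330.] [0.19 0.11 2.26 1.77 0.38 1.69]
(0, -220, 130) 19
   1.19 15 [592. 102. 264.] [-0.21  0.71  1.73  1.19  1.57 -1.14]
   1.25 0 [578. 101. 262.] [-0.23  0.69  1.8   1.25  1.52 -0.94]
(150, -120, 150) 19
   1.23 -75 [640. 145. 307.] [-0.04  0.7   1.4   0.79  1.71  0.34]
   1.23 -60 [650. 144. 297.] [-0.05  0.76  1.35  0.81  1.79  0.09]
(-150, -120, 150) 24
   1.74 60 [506. 144. 297.] [-0.09  0.32  2.21  1.68  0.89 -1.75]
   1.78 -120 [473. 239. 340.] [ 0.51  0.09  2.18 -1.    0.17 -1.72]
(0, -180, 220) 19
   1.1 -15 [564. 105. 339.] [-0.18  0.41  1.84  1.05  1.27 -0.42]
   1.1 0 [578. 104. 338.] [-0.17  0.45  1.77  1.    1.35 -0.64]
C 0.76 -135 [ 519. -221.  234.] [-0.52  0.44  1.81  0.29  0.96 -0.07]
C 0.76 -120 [ 531. -228.  233.] [-0.52  0.49  1.74  0.27  1.06 -0.3 ]
C 0.77 -150 [ 509. -211.  235.] [-0.51  0.4   1.87  0.3   0.85  0.19]
C 0.77 -105 [ 545. -231.  231.] [-0.5   0.53  1.67  0.24  1.15 -0.51]
C 0.8 -165 [ 501. -199.  235.] [-0.48  0.36  1.93  0.26  0.75  0.49]
C 0.8 -90 [ 559. -230.  230.] [-0.48  0.57  1.6   0.19  1.24 -0.72]
```

```bash
python3 - <<'E'
from h import *
L=np.array([578,262,230.])
def go(c,t,fn,roll=None):
    o=looks(c,t); o=[a for a in o if roll is None or a[1]==roll] or o
    env.reach(o[0][2],o[0][3]); snap("wrist",fn); print(fn,o[0][1],env.read_state()["time_s"])
go([560,-175,340],[530,-180,20],"w_cr.png",-105)
go(L+(0,-260,150),L,"w_l1.png",0)
go(L+(170,-220,130),L,"w_l2.png",-60)
a=cv2.imread("pics/w_l1.png");b=cv2.imread("pics/w_l2.png");c=cv2.imread("pics/w_cr.png")
v=np.vstack([np.hstack([i[80:330,195:445] for i in(a,b)])])
cv2.imwrite("pics/lens12.png",cv2.resize(v,(800,400),interpolation=cv2.INTER_CUBIC))
E
```

```text
w_cr.png -105 2.0333
w_l1.png 0 3.3917
w_l2.png -60 4.45
```

View pics/lens12.png

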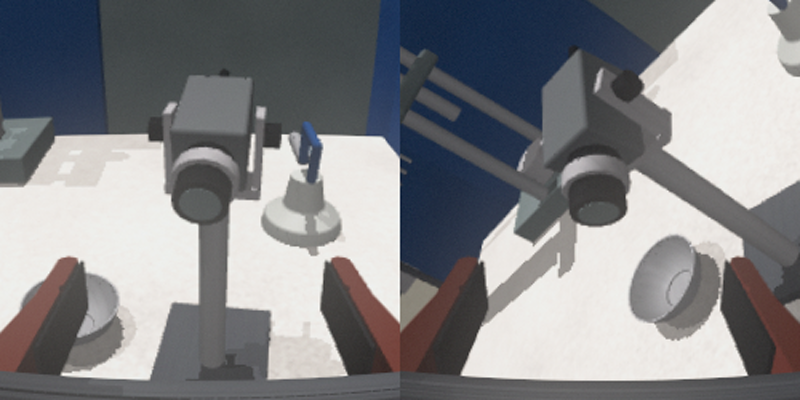

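View pics/w_cr.png

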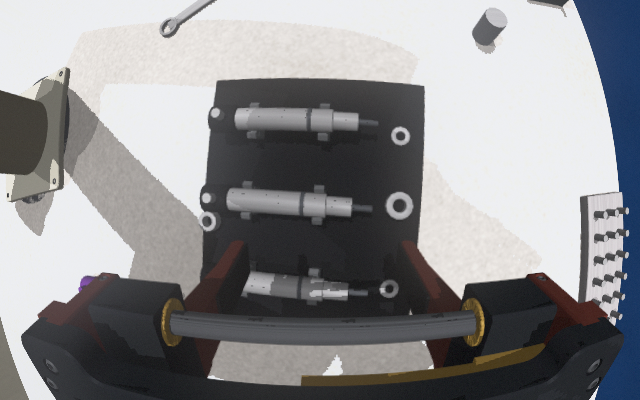

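The lens front centre is at wrist pixel (322,207.5) in view 1 and (319,211) in view 2, with hinge knobs on either side of the body. The cradle view shows injector2's tip at (373,209) and its thick ring at (399,206). The washers are at (400,136) and (389,288).

```bash
python3 - <<'E'
from h import *
import json
st=lambda f:json.load(open("pics/"+f+".json"))
w=lambda f,x,y:ray("wrist",(x,y),st(f))
c1=lambda x,y:w("w_l1.png",x/1.6+195,y/1.6+80)
c2=lambda x,y:w("w_l2.png",(x-400)/1.6+195,y/1.6+80)
print("lens wrist",tri([c1(203,204),c2(598,210)])," all",tri([c1(203,204),c2(598,210),ray("top",(252.7,179.5)),ray("scene",(355.6,221.6))]))
L=tri([c1(203,204),c2(598,210)])[0]
print("knob+x",tri([c1(278,134),c2(630,85)]))
H=plane(c1(214.5,131),250);print("hinge",H,L-H,np.linalg.norm(L-H))
print("hinge via top mid",plane(ray("top",((228.25+225)/2,(163+190)/2)),250))
t=ray("top",(392.5,184.3))
print("tip2",tri([t,w("w_cr.png",373,209)]),plane(w("w_cr.png",373,209),40))
for q in((229,199),(303,204.5),(352,207.5)):print(q,plane(w("w_cr.png",*q),40))
print("ring",plane(w("w_cr.png",399,206),20))
E
```

```text
lens wrist (array([579.6, 253.4, 232.8]), [0.3, 0.3])  all (array([578.6, 255.9, 230.7]), [1.1, 1.3, 1.0, 1.2])
knob+x (array([631.4, 315. , 250.9]), [1.4, 1.4])
hinge [587.8 325.8 250. ] [ -8.2 -72.4 -17.2] 74.86547936131845
hinge via top mid [587.1 328.6 250. ]
tip2 (array([ 583.7, -190.2,   15.2]), [0.2, 0.2]) [ 582.1 -189.1   40. ]
(229, 199) [ 437.3 -164.6   40. ]
(303, 204.5) [ 514.4 -178.    40. ]
(352, 207.5) [ 561.9 -185.7   40. ]
ring [ 611.  -189.4   20. ]
```

The lens is measured at (579,254.5,231.5), with 75 mm from hinge to lens (matches the text) and a tilt of about 0.25. Injector2's origin is at (491.5,-173.5,40) with yaw -0.168, and its barrel length of 126 matches 125. Now the grasp.

```bash
cat >> h.py <<'E'
def mat(x,z): x=np.array(x,float);z=np.array(z,float); return R.from_matrix(np.c_[x,np.cross(z,x),z]).as_quat()
L=np.array([579,254.5,231.5]); ax=np.array([8.4,72.4,18.5]); ax/=np.linalg.norm(ax)
zf=-np.array([0,0,1.])+ax[2]*ax; zf/=np.linalg.norm(zf); qf=mat(ax,zf)
def final(back=0,slip=0): return L-(144+slip+back)*ax-61*zf
psi=-.168; xi=np.array([np.cos(psi),np.sin(psi),0]); qg=mat(xi,[0,0,-1]); G=np.array([491.5,-173.5,0])-4*xi
E
python3 - <<'E'
from h import *
print([np.round(env.ik(p,q),2) if env.ik(p,q) is not None else None for p,q in((G+[0,0,200],qg),(final(100),qf),(final(),qf))])
set_gripper(60)
env.reach(G+[0,0,190],qg)
snap("wrist","w_pre.png")
hit=env.move_l(G+[0,0,101],rate=100,f_stop=15); s=env.read_state(); print(hit,s["tool_pos"],s["force"],s["time_s"])
if not hit:
    set_gripper(0); s=env.read_state(); print(s["width"],s["grip_force"],s["force"],s["time_s"])
    if s["width"]>18:
        env.move_l(G+[0,0,200],rate=120); s=env.read_state(); print(s["width"],s["grip_force"],s["force"],s["time_s"])
snap("wrist","w_lift.png"); snap("scene","s_lift.png")
E
```

```text
[array([-0.36,  0.42,  1.94, -0.  ,  0.79,  1.38]), array([-0.12,  0.42,  1.86,  0.32,  0.89, -0.21]), array([ 0.06,  0.39,  1.82,  0.31,  0.9 , -0.02])]
False [ 487.88624948 -172.95831329  101.41891156] [ 0.38700111 -0.22901764  0.41418539] 7.5583
23.3764402112037 29.997815787792206 [1.92511236 9.44878221 4.13146772] 8.2167
23.45900664551112 29.99694675207138 [ 0.66752076  0.80323733 -2.41013319] 9.1917
```

Gripped at width 23.4 and lifted; the load is 2.4 N, which is right for 0.25 kg. Next I carry it to 100 mm short of the hold pose and look before the final approach.

```bash
python3 - <<'E'
from h import *
env.move_l(G+[0,0,290],rate=150)
env.reach(final(100),qf); env.hold(.3)
s=env.read_state(); print(s["time_s"],s["width"],s["force"],s["tool_pos"])
w=snap("wrist","w_ap.png"); sc=snap("scene","s_ap.png"); t=snap("top","t_ap.png")
c=lambda im,x,y,k:cv2.resize(im[y:y+100,x:x+133],(400,300),interpolation=cv2.INTER_CUBIC)
print("proj lens/tip expected: scene",proj("scene",L),proj("scene",L-150*ax)," top",proj("top",L),proj("top",L-150*ax)," wrist",proj("wrist",L,s),proj("wrist",L-150*ax,s))
cv2.imwrite("pics/ap.png",np.vstack([np.hstack([c(sc,300,180,3),c(t,240,140,3)]),np.hstack([cv2.resize(w,(400,300)),c(t,240,140,3)*0])]))
E
```

```text
11.75 23.410713653081764 [ 0.5632645  -0.48585115 -3.10449042] [550.03235324   4.44754152 230.72732959]
proj lens/tip expected: scene [355.14437886 220.54783302] [313.39052123 202.23143153]  top [252.99945155 178.93852236] [302.67679921 183.8987556 ]  wrist [ 322.6510989  -152.02643845] [322.84564369  85.59121139]
```

View pics/ap.png

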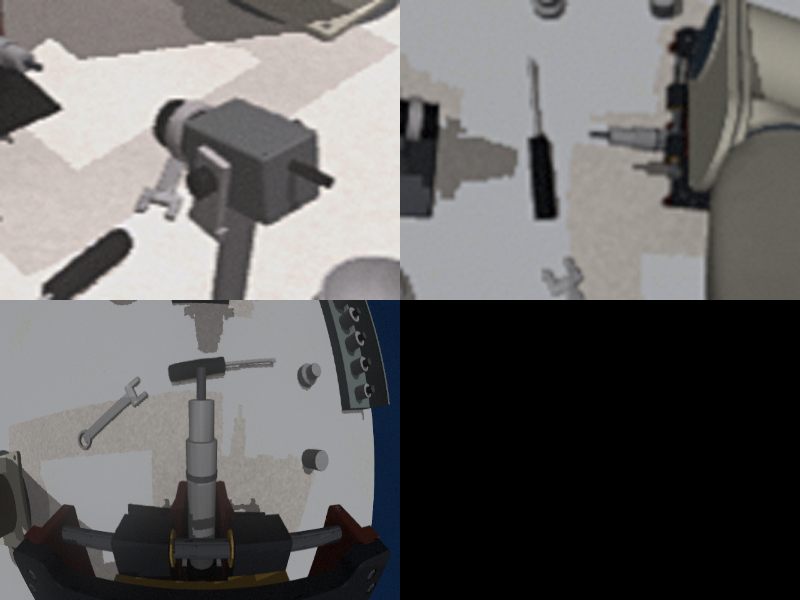

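The injector sits straight in the grip. The tip is seen at scene (312.7,201.7) and top (303.3,184), against predicted (313.4,202.2) and (302.7,183.9), so it is within about 2 mm. I'll make the final straight approach and check.

```bash
python3 - <<'E'
from h import *
hit=env.move_l(final(),qf,rate=60,f_stop=12); env.hold(.7)
s=env.read_state(); print(hit,s["time_s"],s["width"],s["grip_force"],s["force"],s["tool_pos"]-final(),np.abs(s["dq"]).max())
sc=snap("scene","s_f.png"); t=snap("top","t_f.png"); w=snap("wrist","w_f.png")
c=lambda im,x,y:cv2.resize(im[y:y+75,x:x+100],(400,300),interpolation=cv2.INTER_CUBIC)
tip=L-50*ax
for n in("scene","top"): print(n,proj(n,L),proj(n,tip))
print("wrist",proj("wrist",L,s),proj("wrist",tip,s))
cv2.imwrite("pics/fin.png",np.vstack([np.hstack([c(sc,300,180),c(t,230,145)]),np.hstack([c(w,270,0),cv2.resize(sc,(400,300))])]))
E
```

```text
False 14.4167 23.03544017881004 29.996894001960754 [-0.29128196  0.05443725 -2.98470529] [-0.01567418  0.01068307 -0.00041095] 0.0011070535074250455
scene [355.14437886 220.54783302] [339.9468336  213.88103966]
top [252.99945155 178.93852236] [269.81405478 180.61744359]
wrist [323.13563367 -16.02333533] [323.13710741  85.96994357]
```

View pics/fin.png

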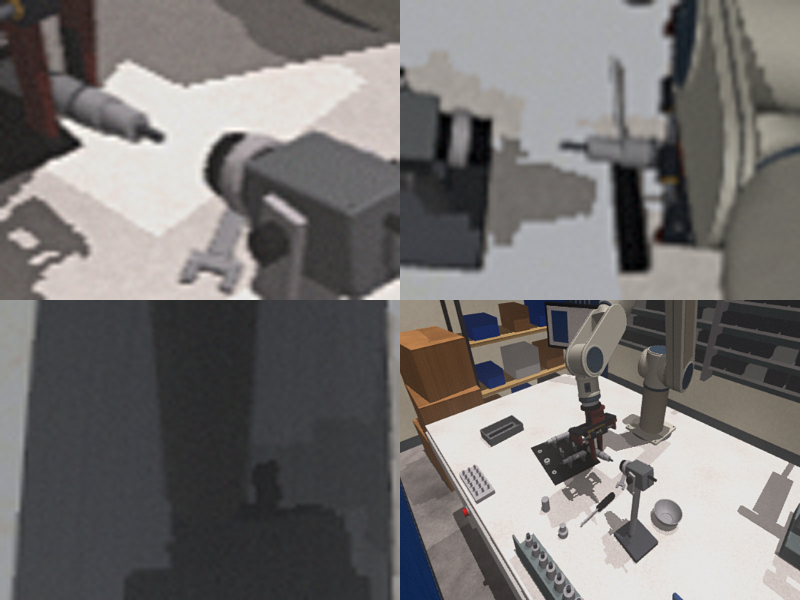

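The tip is seen at scene (340.8,214.3) and top (270.5,181.5), against predicted (339.9,213.9) and (269.8,180.6). It is aligned with the lens to about 3 mm, still, and firmly held, so I'm handing in.

```bash
python3 -c "
from station import workorder
print(workorder.sign_off())"
```

```text
the job is handed in; nothing more can be done
None
```

I handed the job in with injector2 (the thick-ring one) held still, nose about 50 mm in front of the lens and aligned to within about 3 mm by my measurements, at about 14.5 s of the 32 s; the sign-off returned no verdict.

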